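# Level the fudge tray with the rake

## Robot

A 6-joint arm with a two-finger parallel gripper is mounted at the origin on the work surface. World frame = base frame: x ahead of the robot, y to its left, z up, the work surface at z = 0. Lengths are in mm, angles in rad, forces in N, time in s.
With the tool pointing down it reaches from about 400 to 925 mm from the base axis. Payload 12.5 kg.
Tool frame: the origin (TCP) lies at the centre of the arm's flange, where the gripper is bolted on; the fingertips stand 190 mm ahead of it and the grasp point (between the pads) lies 171 mm ahead of it; z points along the fingers, y is the line along which they close (so a half turn about z gives the same grasp; the last joint's range is limited). The gripper opens to 95 mm and grips with 3 to 60 N. Pads are 20 mm wide; open, the fingers measure 119 mm over their backs; the gripper's body (75 mm by 180 mm) begins 59 mm behind the grasp point.
Start: joints at [-1.398, 0.491, 1.559, -0, 1.092, -0.106], TCP at [172.021, -600.861, 404.761] pointing down, gripper open.
Joint ranges: [-3.1, 3.1], [-0.84, 2.19], [0.05, 2.79], [-1.13, 4.28], [0.06, 2.93], [-2.69, 2.69]. Speed limits (rad/s): [2.22, 2.22, 2.79, 3.14, 3.14, 3.14].

## Interface

Orientations are given as [roll, pitch, yaw] about the fixed x, y, z axes, in that order (R = Rz(yaw) Ry(pitch) Rx(roll)).
In Python, from cell import env, read_camera, search_frame, cut_out gives the robot as it stands. The module is installed in compiled form; this text tells all that it offers.
- The arm moves only by the tool move_arm, never from a script. Its argument "commands" is a list of rows, each a list of 3 entries, a list of its own where there are three numbers: the shift along the world's x, y, z normalised to -1 to 1, where 1 is 0.03 m, then the turn about the world's z normalised to -1 to 1, where 1 is 0.08 rad, then the opening, from -1 (shut) to 1 (fully open), so that 0 is half open. A call has 1 to 20 rows; each row shifts and turns the commanded pose from where the row before left it; what a row does not reach is not made up. A row lasts 1/12 s, in which the tool goes at most 41.7 mm and 7.16 degrees, less where a joint would pass 70% of its speed; a pose out of reach is approached as far as the arm can. A call with a number of a shift or a turn outside -1 to 1 is refused whole. A call with a gripper value outside its range is refused whole. The fingers move at their own pace and stop on an object; the grip force is fixed at half the most. Time passes only in rows, so rows that do not move let the fingers close. It gives the time, the measured TCP pose, the force, the opening and the grip force at its end, in the units of the state.
- env.state(): the state, without advancing time (a new reading comes with each control period).
- read_camera(name): name is "side" or "top" or "wrist"; returns a dict with "image" (384x512x3 uint8, red, green, blue), "fx", "fy", "cx", "cy" (pixels), "rvec" (rotation vector, rad) and "tvec" (3), from world to camera coordinates, as OpenCV has them. Camera axes: x right, y down, z forward; pixel columns grow to the right and rows downward; lengths in mm; the calibration is good to about 2 mm. A picture is of the moment at which its call begins. There is no depth.
- env.job_done(): hands the job in; it is judged then, once.
Trained networks look in a picture, given as the dict that the camera call returned (one of the last four; its "shot" number tells which), for a name from the list of things; names that differ only in an ending like _2 or _b are one class to them, and where a whole thing is asked for, a point or a joint stands for the part that bears it (a point fixed in the world has none). Each returns a list of dicts, best first, with "confidence" (0 to 1); they miss things now and then, are a little off and sometimes report something else, mostly with a low value. They report only what shows in the picture. A call takes as long as a camera call. They do not tell look-alikes from the thing itself.
- search_frame(thing, picture): "at" ([column, row] in pixels, amid what is visible of it).
- cut_out(thing, picture): "region" (384x512 bool, what is visible of it) and "at" ([column, row] in pixels, amid what is visible of it).
The state is a dict: "t": time; "joints": joint angles; "qvel": joint speeds; "tau": joint torques, N m; "eef_pos": TCP position; "tcp_rot": TCP orientation; "ft_force": force on the tool from outside, world axes, zero at the start; "moment": the same for the moment, N m; "opening": opening from 0.0 (shut) to 1.0 (fully open); "grip_force": force on a finger pad.
Only numpy, scipy, OpenCV 4.12 (cv2) and the standard library are available. Lean on these libraries where they do the work, as an engineer would, in place of code of your own. Each camera call takes 0.05 s, during which the arm holds its last target. There are 200 camera calls.

## Task

On the sweet-counter tray, two pale fudge squares lie on top of the layer of dark ones. Pick up the small rake and rake the pale squares along off the dark layer onto the bare part of the tray, so that both lie flat on the tray's floor; do not touch them with the fingers. Then stand the rake upright on the counter beside the tray and let go of it.

Things in the scene. Friction and masses are not known exactly. Their poses are not given: they have to be found in the camera images.
- rake: Rake, 180 g, standing on its tines left or right of the tray. Origin between the tine tips, on the counter at start; z up, y along the head. Two rows (x = -14, +14 mm) of six 6 mm steel tines, y = -50 to 50, z = 0 to 30; brown head 40 (x) x 114 (y), z = 30 to 44; red upright handle 22 x 22 mm, sides along x and y, z = 44 to 126. Front and back alike. (The steel tamper opposite is not needed.)
- tray: White tray fixed to the counter, 222 (x) x 136 (y) mm, floor 6 mm thick, walls 6 mm thick and 18 mm high overall. Origin: centre of underside; x along its length, pointing away from the robot within 35 degrees. Six loose dark squares (36 x 36 x 20 mm) lie in one layer at x = -104 to -31, y = -56 to 56 mm, tops 26 mm above the counter; the floor from x = -31 to 105 is bare.
- pale_a: Pale fudge square, loose, 36 x 36 x 20 mm, about 30 g; the other is alike. Origin at its centre, z up. Starts flat on the dark squares at the tray's +y side, centre 36 mm above the counter; flat on the tray's floor its centre is 16 mm above the counter.
- pale_b: Pale fudge square, loose, 36 x 36 x 20 mm, about 30 g; the other is alike. Origin at its centre, z up. Starts flat on the dark squares at the tray's -y side, centre 36 mm above the counter; flat on the tray's floor its centre is 16 mm above the counter.
There are look-alikes about, which are no part of the job. Several things look just like the rake: the one meant starts farthest to the robot's left.

How it is judged (in metres and radians):
On the way, in this order (a step that is already met when the one before it is completed fails the run):
1. the rake is lifted and brought over the tray (height (world z) of rake above 0.015 m and x of rake in the frame of tray between -0.16 and 0.12 m and y of rake in the frame of tray between -0.06 and 0.06 m), for 0.2 s.
2. both pale squares lie flat on the bare part of the tray's floor (x of pale_a in the frame of tray between -0.022 and 0.105 m and y of pale_a in the frame of tray between -0.062 and 0.062 m and z of pale_a in the frame of tray between 0.01 and 0.0195 m and x of pale_b in the frame of tray between -0.022 and 0.105 m and y of pale_b in the frame of tray between -0.062 and 0.062 m and z of pale_b in the frame of tray between 0.01 and 0.0195 m), for 0.2 s.
At the end, for the whole second after the job is handed in: Both pale squares rest flat (within 3.5 mm of flat height) on the bare part of the tray's floor, inside its walls; the rake stands released and still on the counter beside the tray, upright within 10 degrees, tine tips within 10 mm of the counter, its centre at least 12 mm outside the tray (all of step 2 and linear speed of each of pale_a, pale_b, rake below 0.02 m/s and angle between rake's own z axis and vertical below 0.175 rad and height (world z) of rake between -0.005 and 0.01 m and (x of rake in the frame of tray above 0.125 m or x of rake in the frame of tray below -0.125 m or y of rake in the frame of tray above 0.08 m or y of rake in the frame of tray below -0.08 m)); the robot touches nothing.
It fails at once if the fingers touch a pale square (contact force between the fingers and pale_a above 0.3 N or contact force between the fingers and pale_b above 0.3 N).
It also fails if it takes over 48 s, if anything falls off the work surface, if the arm or the gripper's body presses on something with over 40 N, if the wrist force passes 120 N, or if a joint passes its speed limit or range.

## Working session

There is one attempt and no reset: what is moved stays moved. The work goes in short steps, Python scripts to look and compute and a tool call to move; the robot and the scene stay as the last step left them, time stands still between calls to the robot, and variables do not carry over. Pictures are saved under pics/ and viewed, at most 10 in all, crops included, and the job is handed in when it is done.

Besides the shell and the picture viewer there is one more tool, called after "Call:" by a JSON object that holds its "method" and its "body". move_arm: Moves the arm, as the interface text tells. Its arguments: {"type":"object","properties":{"commands":{"type":"array","items":{"type":"array"}}},"required":["commands"]}

```bash
mkdir -p pics
cat > h.py <<'E'
import numpy as np, cv2
from cell import env, read_camera, search_frame, cut_out
def ray(p,uv,z):
    R,_=cv2.Rodrigues(np.array(p["rvec"],float)); t=np.array(p["tvec"],float).ravel()
    d=R.T@np.array([(uv[0]-p["cx"])/p["fx"],(uv[1]-p["cy"])/p["fy"],1]); c=-R.T@t
    return c+d*(z-c[2])/d[2]
def proj(p,P):
    K=np.array([[p["fx"],0,p["cx"]],[0,p["fy"],p["cy"]],[0,0,1.]])
    return cv2.projectPoints(np.array(P,float).reshape(-1,3),np.array(p["rvec"],float),np.array(p["tvec"],float),K,None)[0].reshape(-1,2)
def save(p,n): cv2.imwrite("pics/"+n,p["image"][:,:,::-1])
E
python3 - <<'E'
from h import *
im=[]
for n in("top","side"):
    p=read_camera(n); im.append(p["image"])
    for th,z in(("rake",126),("tray",6),("pale_a",46)):
        for d in cut_out(th,p):
            print(n,th,round(d["confidence"],2),np.round(d["at"]),np.round(ray(p,d["at"],z)), d["region"].sum())
    R,_=cv2.Rodrigues(np.array(p["rvec"]));print(n,"cam",-R.T@np.array(p["tvec"]).ravel())
    save(p,n+"0.png")
print(env.state())
E
```

```text
top rake 0.91 [352. 201.] [ 485. -281.  126.] 708
top rake 0.91 [402. 169.] [ 567. -406.  126.] 722
top rake 0.71 [392. 251.] [ 364. -372.  126.] 706
top tray 0.62 [265. 150.] [646. -66.   6.] 2680
top pale_a 0.73 [263. 187.] [534. -63.  46.] 183
top pale_a 0.52 [245. 176.] [563. -15.  46.] 186
top cam [ 334.39965643  -68.39460724 1093.91215184]
side rake 0.88 [274. 142.] [ 485. -190.  126.] 778
side rake 0.58 [327. 124.] [ 363. -287.  126.] 607
side rake 0.58 [255. 110.] [ 557. -314.  126.] 491
side tray 0.76 [202. 206.] [642. -55.   6.] 2986
side pale_a 0.76 [243. 200.] [536. -58.  46.] 225
side cam [349.14701551 745.74135869 885.64847652]
{'t': 0.4, 'joints': array([-1.39763630e+00,  4.90993917e-01,  1.55896439e+00,  1.36631335e-06,
        1.09171474e+00, -1.05584876e-01]), 'qvel': array([ 0.00102164, -0.00065022, -0.00029652, -0.00063899,  0.00141819,
       -0.00056574]), 'tau': array([-6.14113942e-04, -6.11916161e+01, -2.58175224e+01,  6.92727976e-02,
        4.52672120e-02, -4.61734203e-05]), 'eef_pos': array([ 171.99899769, -600.86543309,  404.68036615]), 'tcp_rot': array([-3.14151284e+00, -9.67819265e-06,  2.78744269e-01]), 'ft_force': array([-0.019644  , -0.70632486,  0.17803472]), 'moment': array([ 0.03300275, -0.03718361,  0.03513072]), 'grip_force': 0.0, 'opening': 1.006342849723847}
```

View pics/top0.png

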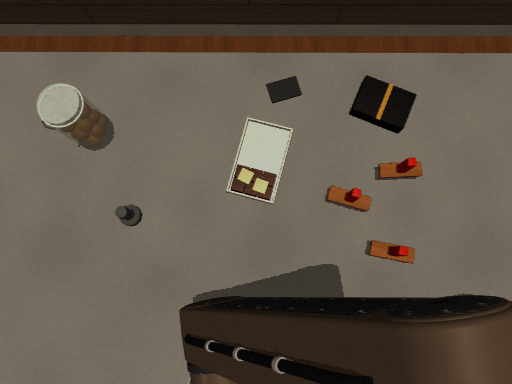

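View pics/side0.png

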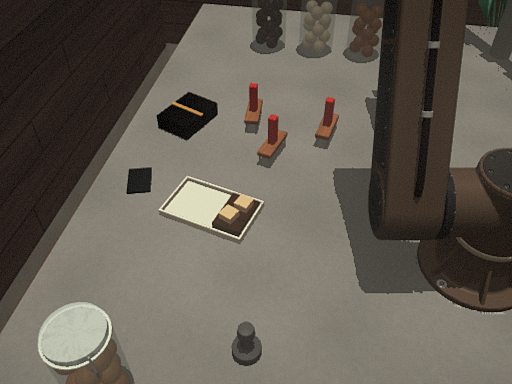

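The top view shows the tray at about (260,160), with the dark layer and pales (245,176) and (262,186) at its near end. The rake I want is the leftmost one, at (350,198). The tamper is at (128,215).

```bash
cat >> h.py <<'E'
def rect(p,m,z):
    m=m.astype(np.uint8); c=max(cv2.findContours(m,0,cv2.CHAIN_APPROX_NONE)[0],key=cv2.contourArea).reshape(-1,2)
    w=np.array([ray(p,u,z)[:2] for u in c],np.float32); return cv2.minAreaRect(w)
E
python3 - <<'E'
from h import *
for n in("top","side"):
    p=read_camera(n); im=p["image"].astype(int); r,g,b=im[...,0],im[...,1],im[...,2]
    for d in cut_out("rake",p):
        m=d["region"]; red=m&(r>120)&(g<40); br=m&~red
        print(n,"rake",np.round(d["at"]),"head",np.round(rect(p,br,44)[0]),rect(p,br,44)[1:])
    for d in cut_out("tray",p): print(n,"tray",rect(p,d["region"],18))
    for d in cut_out("pale_a",p): print(n,"pale",d["confidence"],rect(p,d["region"],46))
    hsv=cv2.cvtColor(p["image"],cv2.COLOR_RGB2HSV)
    if n=="top":
        print(im[120:210:6,262].tolist())
        c=p["image"][110:220,220:380]; cv2.imwrite("pics/crop1.png",cv2.resize(c[:,:,::-1],None,fx=5,fy=5,interpolation=cv2.INTER_NEAREST))
E
```

```text
top rake [353. 199.] head [ 506. -291.] ((112.56179809570312, 44.47813034057617), 74.97824096679688)
top rake [389. 252.] head [ 368. -395.] ((115.58219909667969, 40.20045471191406), 80.07908630371094)
top tray ((615.418212890625, -51.98211669921875), (137.05335998535156, 223.2885284423828), 75.480224609375)
top pale 0.75 ((562.7879028320312, -15.040016174316406), (38.99979019165039, 39.05292510986328), 63.63752365112305)
top pale 0.59 ((534.56201171875, -54.6151123046875), (38.21432876586914, 40.400123596191406), 71.71353912353516)
[[121, 112, 97], [189, 193, 169], [191, 194, 171], [189, 193, 172], [190, 193, 172], [190, 194, 175], [190, 193, 175], [190, 194, 179], [190, 193, 179], [38, 26, 19], [188, 185, 124], [191, 188, 121], [190, 194, 129], [41, 34, 25], [117, 107, 93]]
side rake [273. 137.] head [ 503. -307.] ((217.38087463378906, 65.86226654052734), 88.93341064453125)
side rake [324. 122.] head [ 363. -423.] ((221.38662719726562, 49.80551528930664), 85.67872619628906)
side rake [256. 107.] head [ 585. -448.] ((45.23061752319336, 244.16122436523438), 7.029976844787598)
side tray ((612.9217529296875, -46.37696838378906), (149.7647247314453, 227.8034210205078), 75.56646728515625)
side pale 0.76 ((532.9464111328125, -46.904632568359375), (47.22809600830078, 44.68593215942383), 66.38899993896484)
side pale 0.64 ((559.5178833007812, -6.738563537597656), (49.844425201416016, 48.20652389526367), 65.28020477294922)
```

View pics/crop1.png

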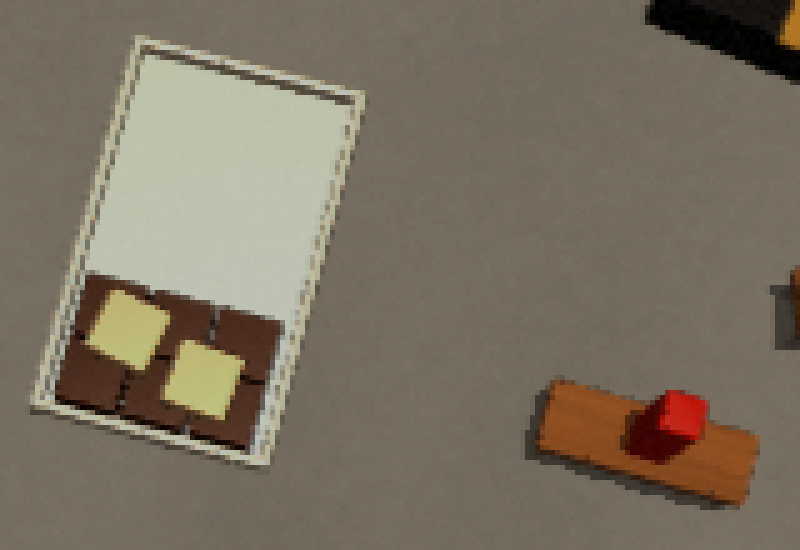

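Call:
{"method": "move_arm", "body": {"commands": [[[0.928,0.86,0],-0.564,1],[[0.928,0.86,0],-0.564,1],[[0.928,0.86,0],-0.564,1],[[0.928,0.86,0],-0.564,1],[[0.928,0.86,0],-0.564,1],[[0.928,0.86,0],-0.564,1],[[0.928,0.86,0],-0.564,1],[[0.928,0.86,0],-0.564,1],[[0.928,0.86,0],-0.564,1],[[0.928,0.86,0],-0.564,1],[[0.928,0.86,0],-0.564,1],[[0.928,0.86,0],-0.564,1],[[0,0,0],0,1],[[0,0,0],0,1]]}}

```text
t: 1.97
eef_pos: [507.2, -289.8, 404.6]
tcp_rot: [3.142, 0.0, -0.259]
ft_force: [0.7, -0.3, -1.0]
opening: 0.997
grip_force: 0.0
```

Run:
```python
from h import *
s=env.state();print(s["t"],s["eef_pos"],s["tcp_rot"])
p=read_camera("wrist"); im=p["image"].astype(int); save(p,"wrist1.png")
red=(im[...,0]>100)&(im[...,1]<40)&(im[...,2]<50)
ds=cut_out("rake",p)
for d in ds: print(d["confidence"],np.round(d["at"]),rect(p,d["region"]&~red,44))
m=red; print(red.sum(), rect(p,red,126))
q=proj(p,[[506,-291.5,126],[506,-291.5,44]]); print(q)
```

```text
1.9667 [ 507.18033104 -289.80752393  404.61603886] [ 3.14151353e+00  1.43144144e-04 -2.59252132e-01]
0.62 [256. 180.] ((497.88140869140625, -290.6728515625), (112.51227569580078, 62.70552062988281), 74.4071273803711)
0.56 [382. 252.] ((373.0718994140625, -432.1391906738281), (84.85043334960938, 45.71751403808594), 30.449901580810547)Traceback (most recent call last):
  File "<stdin>", line 7, in <module>
  File "h.py", line 12, in rect
    m=m.astype(np.uint8); c=max(cv2.findContours(m,0,cv2.CHAIN_APPROX_NONE)[0],key=cv2.contourArea).reshape(-1,2)
                            ~~~^^^^^^^^^^^^^^^^^^^^^^^^^^^^^^^^^^^^^^^^^^^^^^^^^^^^^^^^^^^^^^^^^^^^
ValueError: max() iterable argument is empty
```

View pics/wrist1.png

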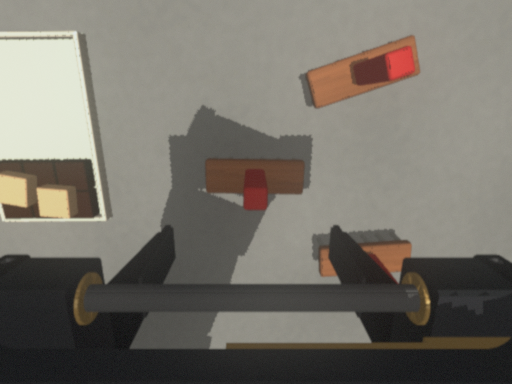

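The wrist view shows the rake centred between the fingers: head at columns 206–304, rows 158–194, and the handle top at about (256,200).

Run:
```python
from h import *
p=read_camera("wrist"); im=p["image"].astype(int)
for u in((206,159),(303,160),(303,194),(206,194)): print(ray(p,u,44)[:2])
sub=(im[...,0]>85)&(im[...,1]<30); sub[:,:235]=0; sub[:,280:]=0; sub[:150]=0; sub[212:]=0
ys,xs=np.nonzero(sub); print(xs.min(),xs.max(),ys.min(),ys.max()); 
for u in((245,191),(266,191),(266,209),(245,209)): print(ray(p,u,126)[:2])
```

```text
[ 539.20976716 -247.35150419]
[ 509.77245486 -352.69121826]
[ 470.56745043 -344.20662807]
[ 499.87085726 -234.94415496]Traceback (most recent call last):
  File "<stdin>", line 5, in <module>
    return umr_minimum(a, axis, None, out, keepdims, initial, where)
ValueError: zero-size array to reduction operation minimum which has no identity
```

Call:
{"method": "move_arm", "body": {"commands": [[[-0.05,-0.1,-0.9],-0.06,1],[[0,0,-0.9],0,1],[[0,0,-0.9],0,1],[[0,0,-0.9],0,1],[[0,0,-0.8],0,1],[[0,0,-0.4],0,1],[[0,0,0],0,1],[[0,0,0],0,-1],[[0,0,0],0,-1],[[0,0,0],0,-1],[[0,0,0],0,-1],[[0,0,0],0,-1],[[0,0,0],0,-1],[[0,0,0],0,-1],[[0,0,0],0,-1],[[0,0,0],0,-1]]}}

```text
t: 3.45
eef_pos: [504.6, -294.2, 260.8]
tcp_rot: [3.141, -0.0, -0.267]
ft_force: [0.3, -0.7, -0.4]
opening: 0.424
grip_force: 0.0
```

Call:
{"method": "move_arm", "body": {"commands": [[[0,0,0],0,-1],[[0,0,0],0,-1],[[0,0,0],0,-1],[[0,0,0],0,-1],[[0,0,0],0,-1],[[0,0,0],0,-1]]}}

```text
t: 3.95
eef_pos: [504.6, -294.2, 260.7]
tcp_rot: [-3.142, 0.0, -0.267]
ft_force: [-1.4, 1.3, 0.4]
opening: 0.228
grip_force: 30.0
```

Call:
{"method": "move_arm", "body": {"commands": [[[0,0,0.5],0,-1],[[0,0,0.8],0,-1],[[0,0,0.8],0,-1],[[0,0,0.8],0,-1],[[-0.052,0.916,0.1],0.017,-1],[[-0.052,0.916,0],0.017,-1],[[-0.052,0.916,0],0.017,-1],[[-0.052,0.916,0],0.017,-1],[[-0.052,0.916,0],0.017,-1],[[-0.052,0.916,0],0.017,-1],[[-0.052,0.916,0],0.017,-1],[[-0.052,0.916,0],0.017,-1],[[-0.052,0.916,0],0.017,-1],[[-0.052,0.916,0],0.017,-1],[[0,0,0],0,-1],[[0,0,0],0,-1]]}}

```text
t: 5.28
eef_pos: [488.9, -18.4, 350.8]
tcp_rot: [3.141, -0.0, -0.251]
ft_force: [-0.8, 0.7, -1.7]
opening: 0.23
grip_force: 30.0
```

Run:
```python
from h import *
s=env.state();print(s["t"],s["eef_pos"],s["tcp_rot"],s["joints"])
T=np.array([615.4,-52]);a=-.2534;ex=np.array([np.cos(a),np.sin(a)]);ey=np.array([-ex[1],ex[0]])
for n in("wrist","side"):
    p=read_camera(n)
    for d in cut_out("pale_a",p):
        r=rect(p,d["region"],46); w=np.array(r[0])-T; print(n,d["confidence"],np.round(d["at"]),r,w@ex,w@ey)
    for d in cut_out("tray",p): print(n,"tray",rect(p,d["region"],18))
    save(p,n+"2.png")
    im=p["image"] if n=="wrist" else p["image"][100:250,120:320]
    if n=="wrist": A=im
B=cv2.resize(im,(512,384)); cv2.imwrite("pics/c2.png",cv2.resize(np.hstack([A,B]),None,fx=.78,fy=.78)[:,:,::-1])
```

```text
5.2833 [488.89120446 -18.42817213 350.78277378] [ 3.14136175e+00 -2.59849694e-05 -2.51348733e-01] [-1.72746650e-01  3.70918992e-01  1.94750851e+00 -3.16699746e-04
  8.23157401e-01  1.64961374e+00]
wrist 0.8 [278. 130.] ((536.89404296875, -55.277496337890625), (36.61261749267578, 36.201637268066406), 71.63687133789062) -75.17726236155649 -22.854025804200358
wrist 0.76 [223. 115.] ((562.8943481445312, -15.620466232299805), (38.65521240234375, 36.82828903198242), 64.7839584350586) -59.94915158503111 22.054776765088498
wrist tray ((581.3534545898438, -43.6773681640625), (136.27423095703125, 148.21519470214844), 75.57501220703125)
side 0.75 [231. 211.] ((559.2662353515625, -7.630756378173828), (50.75289535522461, 48.495609283447266), 65.28020477294922) -65.46439784692014 28.879784066354944
side 0.57 [237. 206.] ((544.6041259765625, -48.32820129394531), (22.50056266784668, 53.29701232910156), 8.677746772766113) -69.4555620509584 -14.193758651804666
side tray ((613.2117919921875, -45.197113037109375), (152.1945037841797, 229.31700134277344), 75.56646728515625)
side tray ((551.4816284179688, -72.52913665771484), (22.169466018676758, 51.556785583496094), 11.88207721710205)
```

View pics/c2.png

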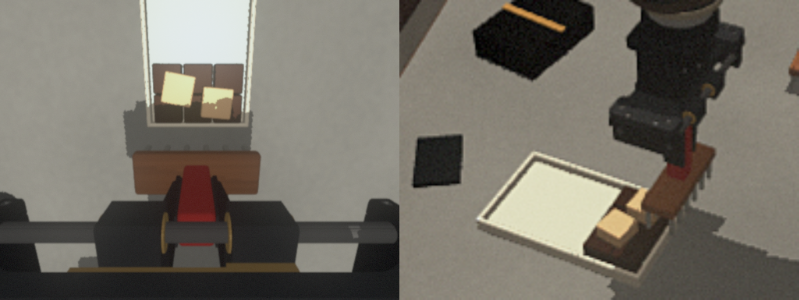

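Call:
{"method": "move_arm", "body": {"commands": [[[0,0,-0.6],0,-1],[[0,0,-0.6],0,-1],[[0,0,-0.5],0,-1],[[0,0,-0.33],0,-1],[[0,0,0],0,-1],[[0.194,-0.05,0],0,-1],[[0.194,-0.05,0],0,-1],[[0.129,-0.033,0],0,-1],[[0.129,-0.033,0],0,-1],[[0.129,-0.033,0],0,-1],[[0.129,-0.033,0],0,-1],[[0.129,-0.033,0],0,-1],[[0.129,-0.033,0],0,-1],[[0.129,-0.033,0],0,-1],[[0.129,-0.033,0],0,-1],[[0.129,-0.033,0],0,-1],[[0.129,-0.033,0],0,-1],[[0,0,0],0,-1]]}}

```text
t: 7.08
eef_pos: [540.0, -32.6, 289.8]
tcp_rot: [3.142, -0.001, -0.254]
ft_force: [-0.1, -0.4, -1.9]
opening: 0.232
grip_force: 30.0
```

Run:
```python
from h import *
s=env.state();print(s["t"],s["eef_pos"],s["tcp_rot"],s["ft_force"])
A=read_camera("wrist")["image"];im=read_camera("side")["image"][130:250,140:300]
B=cv2.resize(im,(512,384),interpolation=cv2.INTER_CUBIC); cv2.imwrite("pics/c3.png",cv2.resize(np.hstack([A,B]),None,fx=.78,fy=.78)[:,:,::-1])
```

```text
7.0833 [540.04705197 -32.5732761  289.81534435] [ 3.14153824e+00 -6.25662602e-04 -2.53934800e-01] [-0.08188419 -0.41103619 -1.87211956]
```

View pics/c3.png

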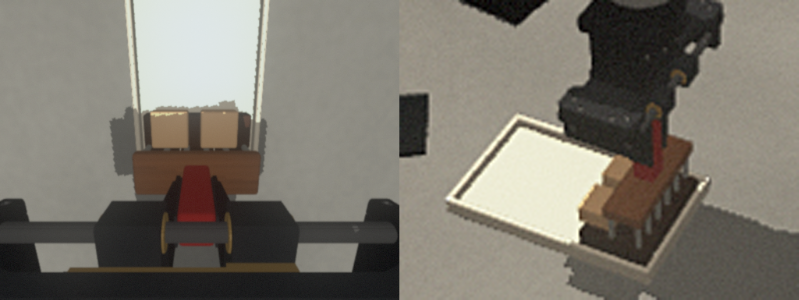

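Both pales are aligned against the tines at the dark layer's front edge (wrist view about (168,130) and (220,130)). I'll keep pushing.

Call:
{"method": "move_arm", "body": {"commands": [[[0.129,-0.033,0],0,-1],[[0.129,-0.033,0],0,-1],[[0.129,-0.033,0],0,-1],[[0.129,-0.033,0],0,-1],[[0.129,-0.033,0],0,-1],[[0.129,-0.033,0],0,-1],[[0.129,-0.033,0],0,-1],[[0.129,-0.033,0],0,-1],[[0.129,-0.033,0],0,-1],[[0.129,-0.033,0],0,-1],[[0.129,-0.033,0],0,-1],[[0.065,-0.017,0],0,-1],[[0,0,0],0,-1],[[0,0,0],0,-1],[[0,0,0],0,-1]]}}

```text
t: 8.43
eef_pos: [583.7, -43.7, 289.8]
tcp_rot: [3.141, 0.0, -0.254]
ft_force: [-0.8, 0.3, -2.5]
opening: 0.229
grip_force: 30.0
```

```bash
cat > chk.py <<'E'
import sys
from h import *
s=env.state();print(s["t"],s["eef_pos"],s["tcp_rot"],s["ft_force"])
T=np.array([615.4,-52]);a=-.2534;ex=np.array([np.cos(a),np.sin(a)]);ey=np.array([-ex[1],ex[0]])
w=s["eef_pos"][:2]-T;print("rake in tray",w@ex,w@ey)
p=read_camera("wrist");A=p["image"]
for d in cut_out("pale_a",p):
    r=rect(p,d["region"],26); w=np.array(r[0])-T; print(d["confidence"],r[1:],w@ex,w@ey)
im=read_camera("side")["image"][130:250,140:300]
B=cv2.resize(im,(512,384),interpolation=cv2.INTER_CUBIC); cv2.imwrite("pics/"+sys.argv[1],cv2.resize(np.hstack([A,B]),None,fx=.78,fy=.78)[:,:,::-1])
E
python3 chk.py c4.png
```

```text
8.4333 [583.72770863 -43.71917826 289.83074822] [ 3.14149107e+00  2.15547802e-04 -2.53820218e-01] [-0.83942563  0.27305603 -2.46755301]
rake in tray -32.73683304075396 0.0762361819645289
0.85 ((38.68144989013672, 25.440093994140625), 75.4517822265625) 1.7631005253338854 26.957877150008084
0.57 ((39.041358947753906, 27.174346923828125), 77.81365966796875) 2.0582056700092686 -22.175583287814597
```

View pics/c4.png

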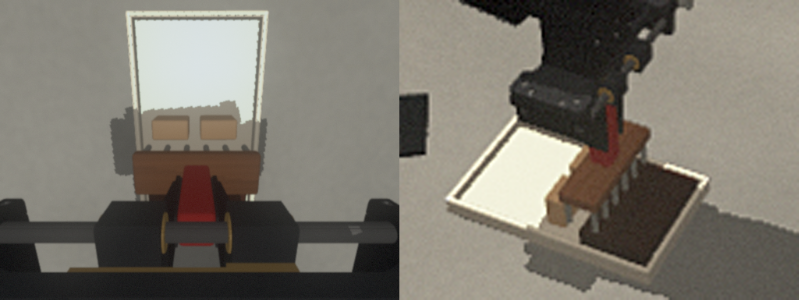

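The pale squares appear to have tipped onto their front edges and are standing upright (side view about (557,205)). I'll raise the tines and push near their tops to topple them forward.

Call:
{"method": "move_arm", "body": {"commands": [[[0,0,0.23],0,-1],[[0,0,0],0,-1],[[0.129,-0.033,0],0,-1],[[0.129,-0.033,0],0,-1],[[0.129,-0.033,0],0,-1],[[0.129,-0.033,0],0,-1],[[0.129,-0.033,0],0,-1],[[0,0,0],0,-1],[[0,0,0],0,-1]]}}

```text
t: 9.33
eef_pos: [603.4, -48.8, 296.5]
tcp_rot: [3.141, 0.0, -0.254]
ft_force: [-0.7, -0.4, -0.6]
opening: 0.229
grip_force: 30.0
```

```bash
python3 chk.py c5.png
```

```text
9.3333 [603.3556992  -48.791093   296.53183352] [ 3.14149020e+00  2.84046437e-04 -2.53941923e-01] [-0.70610576 -0.42594304 -0.64975126]
rake in tray -12.464136676043495 0.08696467231880872
0.95 ((36.988563537597656, 38.096431732177734), 75.44680786132812) 28.403829234779487 -22.094836579234666
0.82 ((36.90542221069336, 38.28139114379883), 76.93336486816406) 29.670447754461623 25.238911843913677
```

View pics/c5.png

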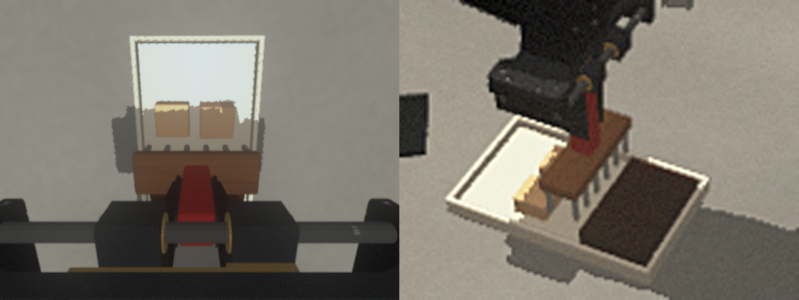

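Both pales now lie flat in the bare part at x≈28, y≈±24 mm. Next I'll take the rake back to its original spot on the counter.

Call:
{"method": "move_arm", "body": {"commands": [[[0,0,0.5],0,-1],[[0,0,0.8],0,-1],[[0,0,0.5],0,-1],[[-0.33,-0.818,0],0,-1],[[-0.33,-0.818,0],0,-1],[[-0.33,-0.818,0],0,-1],[[-0.33,-0.818,0],0,-1],[[-0.33,-0.818,0],0,-1],[[-0.33,-0.818,0],0,-1],[[-0.33,-0.818,0],0,-1],[[-0.33,-0.818,0],0,-1],[[-0.33,-0.818,0],0,-1],[[-0.33,-0.818,0],0,-1],[[0,0,0],0,-1],[[0,0,-0.8],0,-1],[[0,0,-0.8],0,-1],[[0,0,-0.8],0,-1],[[0,0,-0.3],0,-1],[[0,0,-0.1],0,-1],[[0,0,0],0,-1]]}}

```text
t: 11.15
eef_pos: [504.4, -293.9, 266.7]
tcp_rot: [-3.141, 0.001, -0.254]
ft_force: [-0.2, -0.3, -1.5]
opening: 0.229
grip_force: 30.0
```

Call:
{"method": "move_arm", "body": {"commands": [[[0,0,-0.1],0,-1],[[0,0,-0.06],0,-1],[[0,0,-0.03],0,-1],[[0,0,0],0,-1],[[0,0,0],0,-1]]}}

```text
t: 11.57
eef_pos: [504.2, -294.1, 261.5]
tcp_rot: [3.141, -0.001, -0.254]
ft_force: [-0.2, -0.3, -0.9]
opening: 0.232
grip_force: 30.0
```

Call:
{"method": "move_arm", "body": {"commands": [[[0,0,-0.02],0,-1],[[0,0,0],0,1],[[0,0,0],0,1],[[0,0,0],0,1],[[0,0,0],0,1],[[0,0,0],0,1],[[0,0,0],0,1],[[0,0,0],0,1],[[0,0,0],0,1],[[0,0,0],0,1],[[0,0,0],0,1],[[0,0,0.3],0,1],[[0,0,0.9],0,1],[[0,0,0.9],0,1],[[0,0,0.9],0,1],[[0,0,0.9],0,1],[[0,0,0.5],0,1],[[0,0,0],0,1],[[0,0,0],0,1]]}}

```text
t: 13.15
eef_pos: [504.0, -293.9, 393.4]
tcp_rot: [3.141, -0.002, -0.254]
ft_force: [0.7, 0.2, 0.4]
opening: 1.001
grip_force: 0.0
```

Run:
```python
from h import *
s=env.state();print(s["t"],s["eef_pos"],s["opening"])
T=np.array([615.4,-52]);a=-.2534;ex=np.array([np.cos(a),np.sin(a)]);ey=np.array([-ex[1],ex[0]])
p=read_camera("top")
for d in cut_out("pale_a",p):
    r=rect(p,d["region"],26); w=np.array(r[0])-T; print(d["confidence"],r[1:],w@ex,w@ey)
A=read_camera("wrist")["image"];im=read_camera("side")["image"][80:250,140:367]
B=cv2.resize(im,(512,384),interpolation=cv2.INTER_CUBIC); cv2.imwrite("pics/c6.png",cv2.resize(np.hstack([A,B]),None,fx=.78,fy=.78)[:,:,::-1])
```

```text
13.15 [ 504.00260286 -293.92408655  393.35587412] 1.0010594580547125
0.68 ((37.030216217041016, 41.70144271850586), 76.67061614990234) 28.183687753270743 -21.684939709852344
0.57 ((34.4666633605957, 37.52812957763672), 75.85365295410156) 28.543704930456894 25.403255675988664
```

View pics/c6.png

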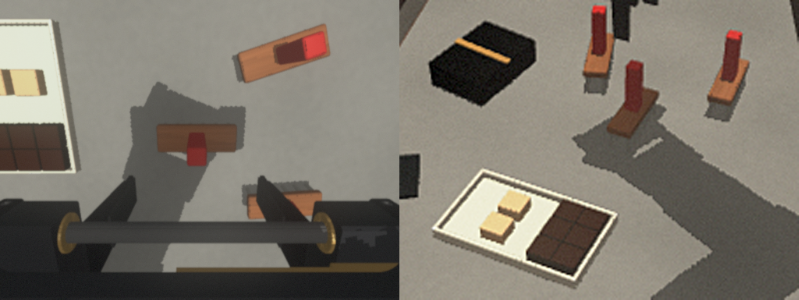

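The rake stands upright and released (side view about (632,100)). Both pales lie flat on the bare floor (about (512,205) and (497,227)).

```bash
python3 -c "
from cell import env
print(env.job_done())"
```

```text
the job is handed in; nothing more can be done
None
```

The job is handed in: both pale squares lie flat on the tray's bare floor, and the rake stands upright and released on the counter beside the tray; no verdict was shown.

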